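Hold the dome polisher open at idle

ROBOT

A 7-joint arm with a two-finger parallel gripper is mounted at the origin on the work surface. World frame = base frame: x ahead of the robot, y to its left, z up, the work surface at z = 0. Lengths are in m, angles in rad, forces in N, time in s.
With the tool pointing down it reaches from about 0.425 to 0.975 m from the base axis. Payload 16.7 kg.
Tool frame: the origin (TCP) lies on the centre line of the jaws, within the pads' length; the fingertips stand 25 mm ahead of it and the grasp point (between the pads) lies 6 mm ahead of it (arm.tcp_to_tips is the distance from the TCP to the fingertips, in m); z points along the fingers, y is the direction in which the jaws open and shut (so a half turn about z gives the same grasp; the last joint's range is limited). The gripper opens to 85 mm and grips with 20 to 120 N. Pads are 22 mm wide; open, the fingers measure 114 mm over their backs; the gripper's body (76 mm by 85 mm) begins 54 mm behind the grasp point. The pads swing forward as they close: fully open they stand 13 mm farther back than shut.
Start: joints at [-1.486, 0.426, 0.074, 1.606, -0.034, 1.111, -0.067], TCP at [0.156, 0.657, 0.256] pointing down, gripper open.
Joint ranges: [-2.85, 2.85], [-0.5, 2.14], [-1.23, 1.37], [0.21, 2.46], [-1.02, 4.16], [0.16, 2.05], [-2.73, 2.73]. Speed limits (rad/s): [1.89, 1.89, 2.39, 2.39, 3.01, 3.01, 3.01].

INTERFACE

Orientations are given as a rotation vector (axis times angle).
In Python, from cell import arm, viewer, hand_in gives the robot as it stands.
- The arm moves only by the tool carry_out, never from a script. Its arguments are lists of equal length, an entry for each row: "translation": the shift along the tool's x, y, z in mm, a list of three; "yaw": the turn about the tool's z in rad; "grip": the finger opening in mm, from 0 to 85.4. A call has 1 to 20 rows; each row shifts and turns the commanded pose from where the row before left it, along the tool's axes as they then stand; what a row does not reach is not made up. A row lasts 1/8 s, in which the tool goes at most 62.5 mm and 10.7 degrees, less where a joint would pass 70% of its speed; a pose out of reach is approached as far as the arm can. A call with a gripper value outside its range is refused whole. The fingers move at their own pace and stop on an object; "squeeze" is the grip in N (left out, the last holds). Time passes only in rows, so rows that do not move let the fingers close. It gives the time, the measured TCP pose, the force and the opening at its end, in the units of the state.
- arm.sense(): the state, without advancing time (a new reading comes with each control period).
- viewer.snapshot(name): name is "scene" or "top"; returns a dict with "pixels" (400x640x3 uint8, blue, green, red), "range_z" (400x640 float32, m along the optical axis (not along the pixel's ray), 0 where there is no reading), "intrinsics" (3x3 intrinsics, pixels), "R" (3x3) and "t" (3): a world point X has camera coordinates R X + t. Camera axes: x right, y down, z forward; pixel columns grow to the right and rows downward; lengths in m; the calibration is good to about 2 mm. A picture is of the moment at which its call begins.
- hand_in(): hands the job in, once; it reports no verdict.
The state is a dict: "clock": time; "joints": joint angles; "qd": joint speeds; "joint_torque": joint torques, N m; "position": TCP position; "ee_rot": TCP orientation; "contact_force": force on the tool from outside, world axes, zero at the start; "moment": the same for the moment, N m; "grip_width": opening from 0.0 (shut) to 1.0 (fully open).
Only numpy, scipy, OpenCV 4.12 (cv2) and the standard library are available. Lean on these libraries where they do the work, as an engineer would, in place of code of your own. Each camera call takes 0.05 s, during which the arm holds its last target.

TASK

I want to put the next ceramic dome into the polisher: first set the speed lever on top of the motor housing so that its pointer lies on the green idle mark, and only then take the orange grip and draw the spring tailstock out until its white pointer lies on the red mark. Keep it there: finish while still holding the grip, because the spring pulls it back. Leave the lever at idle, and leave the domes and other things around where they are.

Things in the scene. Friction and masses are not known exactly. Their poses are not given: they have to be found in the camera images.
- polisher: Dome polisher, fixed to the table: a dark steel bed 200 x 440 x 20 with a grey motor housing (160 x 150, top at height 124) at its +y end and a blue spring tailstock. Origin on the table surface; its x points away from the robot and its y (along the bed) roughly to the left, turned by up to 0.3 rad; z up. The bed spans y -240 to +200, the housing y +35 to +185. Behind the tailstock an end bracket stands at y -235 to -217, 95 high.
- speed_lever (a joint): Speed lever, a steel arm lying flat over the top of the motor housing and turning about a vertical pivot, rad. 0: it points along the polisher's -x; positive is anticlockwise from above (the knob goes to the polisher's -y). Range -0.9 to 0.9; starts fast, at 0.3 to 0.85; idle lies on the negative side. Stays where it is left; about 1.5 N at the knob moves it.
- lever_pivot (a point): Axis of the speed lever; fixed, at (30, 110, 130) in the polisher's frame.
- lever_knob (a point): The black upright round knob on the lever, 24 dia, 44 tall, 70 from the pivot axis. This point is the centre of its foot, height 136; top at height 180. The arm below it has its top at 136.
- lever_pointer (a point): Tip zone of the lever's black pointer, on the arm's line, 90 from the pivot, height 132.
- idle_band (a point): Centre of the green idle mark on the housing top: a flat patch, 16 wide along the lever's sweep, 18 in the radial direction, 90 from the pivot. Its angle changes from start to start (lever angle -0.65 to -0.1).
- tailstock (a joint): How far the blue tailstock is drawn out along the polisher's -y, away from the motor housing, m. 0: home, where the spring keeps it; stop at 0.10. The spring always pulls it home: about 5 N at home, 110 N/m more as it is drawn, about 14 N at 0.08; let go, it runs back.
- grip_post (a point): The orange upright round grip on the tailstock, moves with it. This point is the centre of its foot, height 96, at (0, -60 - drawn distance) in the polisher's frame. A steel collar 38 dia, 5 high, then the grip, 26 dia, from height 101 to 171. The tailstock's block below is 75 x 60, its top at height 96.
- tail_pointer (a point): Tip zone of the white pointer that sticks out of the tailstock's foot towards the polisher's -x; 85.5 from the grip's axis, height 30, at the same y along the bed as the grip's axis.
- pull_band (a point): Centre of the red mark on the near edge of the bed: a flat patch 14 wide along the bed and 30 across, top at height 23. Axes as the polisher's. It lies 30 to 80 along the bed (-y) from the pointer's home position, different at every start.
- dome_small: Small coral ceramic dome, 54 dia, 30 high, on the machine's bed beside the tailstock on the far side; origin under its centre. Bystander.
- dome_front: Pink ceramic dome, 72 dia, 38 high, on the table in front of the machine; origin under its centre. Bystander.
- dome_left: Coral ceramic dome, 90 dia, 45 high, on the table left of the machine; origin under its centre. Bystander.
- dome_right: Coral ceramic dome, 84 dia, 42 high, on the table right of the machine; origin under its centre. Bystander.
- wax_jar: Glass jar, 64 dia, 75 high, right of the machine; origin under its centre. Bystander.
- clay_cup: Terracotta cup, 76 dia, 80 high, left of the machine; origin under its centre. Bystander.

How it is judged:
On the way, in this order (a step that is already met when the one before it is completed fails the run):
1. the lever's pointer rests on the green idle mark while the tailstock is still home (horizontal distance between lever_pointer and idle_band below 0.008 m and velocity of joint speed_lever between -0.1 and 0.1 rad/s and value of joint tailstock below 0.01 m), for 0.3 s.
2. the tailstock is held by its grip with its pointer on the red mark (y of tail_pointer in the frame of pull_band between -0.007 and 0.007 m and contact force between the fingers and tailstock above 3 N), for 0.5 s.
At the end, for the whole second after the job is handed in: The fingers still hold the orange grip against the spring (more than 3 N of contact), the tailstock stands still with its pointer on the red mark (within 7 mm along the bed), and the lever's pointer is on the green idle mark (within 8 mm) (all of step 2 and horizontal distance between lever_pointer and idle_band below 0.008 m and velocity of joint tailstock between -0.01 and 0.01 m/s); the arm keeps its last pose, push and grip.
It fails at once if the tailstock is opened (more than 12 mm) while the lever is off the idle mark (by more than 10 mm) (value of joint tailstock above 0.012 m and horizontal distance between lever_pointer and idle_band above 0.01 m).
It fails at once if a bystander is pushed more than 30 mm from its place (distance of any of dome_small, dome_front, dome_left, dome_right, wax_jar, clay_cup from where it was at the start of the episode above 0.03 m).
It also fails if it takes over 48 s, if anything falls off the work surface, if the arm or the gripper's body presses on something with over 40 N, if the wrist force passes 120 N, or if a joint passes its speed limit or range.

## Working session

There is one attempt and no reset: what is moved stays moved. The work goes in short steps, Python scripts to look and compute and a tool call to move; the robot and the scene stay as the last step left them, time stands still between calls to the robot, and variables do not carry over. Pictures are saved under pics/ and viewed, and the job is handed in when it is done.

Besides the shell and the picture viewer there is one more tool, called after "Emit:" by a JSON object that holds its "method" and its "body", one argument or row to a line. carry_out: Moves the arm, as the interface text tells. Its arguments: {"type":"object","properties":{"translation":{"type":"array"},"yaw":{"type":"array"},"grip":{"type":"array"},"squeeze":{"type":"number"}},"required":["translation","yaw","grip"]}

```bash
ls; mkdir -p pics; python3 - <<'E'
from cell import arm, viewer
import cv2,numpy as np,pickle
s=arm.sense();print(s)
for n in("scene","top"):
    d=viewer.snapshot(n);cv2.imwrite(f"pics/{n}0.png",d["pixels"]);pickle.dump(d,open(f"{n}0.pkl","wb"))
    print(n,d["intrinsics"],d["R"],d["t"])
E
```

```text
pics
{'clock': 0.0, 'joints': array([-1.48647916,  0.42672448,  0.07382541,  1.6066295 , -0.03408704,
        1.11082388, -0.06710952]), 'qd': array([-0.00085005,  0.00038638, -0.00139525,  0.00121448, -0.00215386,
        0.00123841,  0.00157991]), 'joint_torque': array([-1.40293108e-03, -9.49856901e+01,  3.76071766e+00, -4.63527060e+01,
        1.92673499e-02,  1.01635273e-02,  1.96084079e-05]), 'position': array([0.15631663, 0.65624414, 0.25560492]), 'ee_rot': array([-3.66456575e-01, -3.12008909e+00,  2.08201933e-03]), 'contact_force': array([ 0.73443871,  0.51166979, -0.67359244]), 'moment': array([0.03364654, 0.02687024, 0.00840218]), 'grip_width': 0.9996759951801213}
scene [[504.34911658   0.         321.78483532]
 [  0.         504.34911658 208.08675759]
 [  0.           0.           1.        ]] [[ 0.15854557  0.98734963 -0.00200539]
 [ 0.66171887 -0.10776378 -0.74196705]
 [-0.732797    0.11630858 -0.67043335]] [-0.10988194 -0.27194935  1.874609  ]
top [[423.48947257   0.         323.81331344]
 [  0.         423.48947257 202.28751061]
 [  0.           0.           1.        ]] [[-3.72892543e-03 -9.99992518e-01 -1.02922767e-03]
 [-9.86784326e-01  3.84640215e-03 -1.61993518e-01]
 [ 1.61996265e-01  4.11563987e-04 -9.86791285e-01]] [0.00997553 0.55674643 1.12581508]
```

View pics/scene0.png

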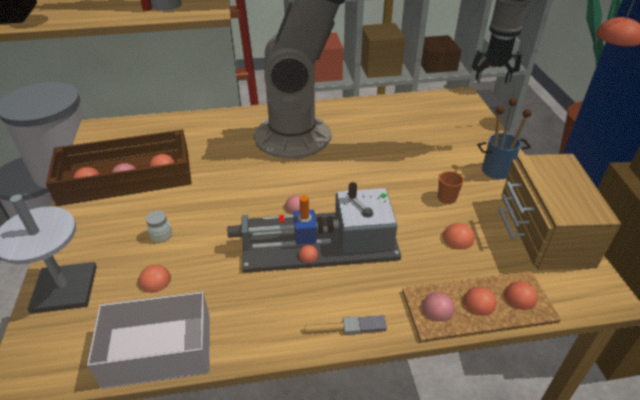

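View pics/top0.png

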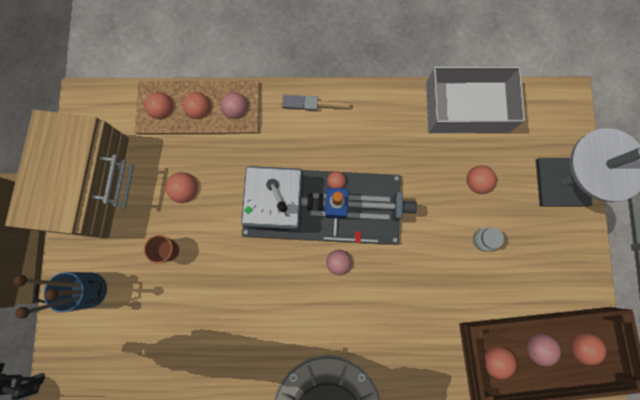

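The scene view shows the machine in the middle, with the arm away from it. In the top view the lever pivot is at about (272,184), the knob at (282,208), green at (249,210), the orange grip at (338,197), the white pointer at (337,228) and red at (358,237). Next I'll measure these.

```bash
cat > h.py <<'E'
import cv2,numpy as np,pickle
def ray(d,uv,z):
    K,R,t=d["intrinsics"],d["R"],d["t"]; uv=np.atleast_2d(uv).astype(float)
    v=np.c_[uv,np.ones(len(uv))]@np.linalg.inv(K).T@R
    c=-R.T@t; return c+v*((z-c[2])/v[:,2])[:,None]
def proj(d,X):
    c=np.atleast_2d(X)@d["R"].T+d["t"]; p=c@d["intrinsics"].T; return p[:,:2]/p[:,2:]
def blobs(d,lo,hi,roi,minA=4):
    x0,y0,x1,y1=roi; hsv=cv2.cvtColor(d["pixels"],cv2.COLOR_BGR2HSV)
    m=cv2.inRange(hsv,np.array(lo),np.array(hi)); k=np.zeros_like(m);k[y0:y1,x0:x1]=m[y0:y1,x0:x1]
    n,l,s,c=cv2.connectedComponentsWithStats(k)
    return [(c[i],s[i]) for i in range(1,n) if s[i][4]>=minA]
E
python3 - <<'E'
from h import *
T=pickle.load(open("top0.pkl","rb"));S=pickle.load(open("scene0.pkl","rb"))
for nm,d,roi in(("top",T,(235,155,425,255)),("scene",S,(220,170,410,275))):
    print(nm)
    for col,lo,hi,z in(("green",(45,90,50),(85,255,255),.125),("red",(0,200,120),(4,255,255),.023),("orange",(6,180,80),(16,255,255),.171),("blue",(105,140,40),(125,255,255),.096)):
        for c,s in blobs(d,lo,hi,roi): print(col,c.round(1),s,ray(d,c,z)[0].round(4))
    x0,y0,x1,y1=roi
    cv2.imwrite(f"pics/{nm}0z.png",cv2.resize(d["pixels"][y0:y1,x0:x1],None,fx=4,fy=4,interpolation=cv2.INTER_CUBIC))
E
```

```text
top
green [247.7 209.7] [244 207   8   7  34] [0.5251 0.2034 0.125 ]
red [357.5 239.2] [357 238   2   3   4] [ 0.456  -0.0854  0.023 ]
orange [337.4 197.5] [334 193   8  11  59] [ 0.5481 -0.0259  0.171 ]
blue [336.2 204.4] [325 188  23  30 364] [ 0.5427 -0.0249  0.096 ]
scene
green [383.1 195.2] [381 194   5   4  15] [0.529  0.2024 0.125 ]
red [281.3 218.5] [280 216   4   6  19] [ 0.4695 -0.0865  0.023 ]
orange [304.1 205.9] [300 195   9  23 154] [ 0.5891 -0.0301  0.171 ]
blue [306.1 223.5] [295 211  20  18 137] [ 0.5784 -0.0249  0.096 ]
blue [296.1 213.2] [295 212   4   4  12] [ 0.5328 -0.0471  0.096 ]
```

View pics/top0z.png

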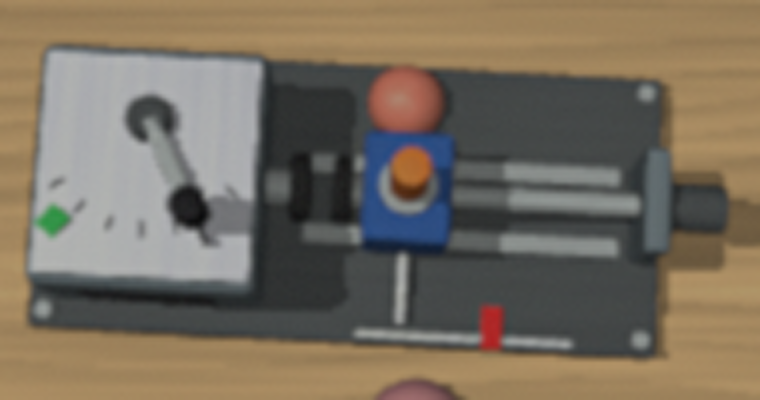

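View pics/scene0z.png

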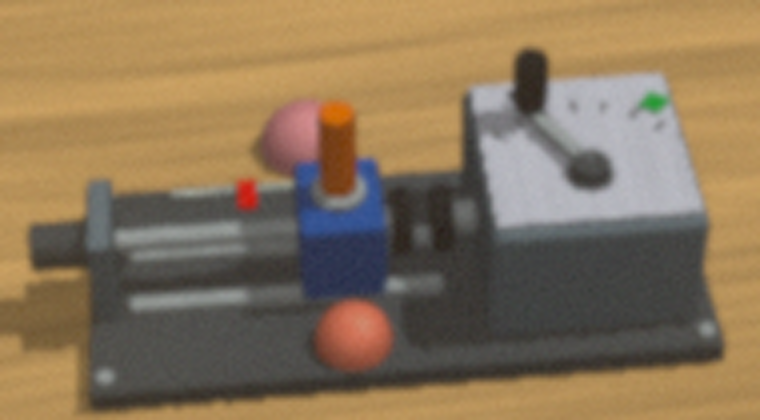

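The zoomed views show the bed corners, housing corners, pivot cap, knob, green diamond, white pointer and red patch clearly. I'll fit the machine's frame from these points.

```bash
cat >> h.py <<'E'
def rigid(P,W):
    pc,wc=P.mean(0),W.mean(0); U,_,V=np.linalg.svd((P-pc).T@(W-wc)); R=(U@np.diag([1,np.linalg.det(U@V)])@V).T
    return R,wc-R@pc
E
python3 - <<'E'
from h import *
T=pickle.load(open("top0.pkl","rb"));S=pickle.load(open("scene0.pkl","rb"))
hs=[((80,185),.124),((80,35),.124),((-80,35),.124),((-80,185),.124)]
L=[(T,(235,155),[((660,80),(100,-240),.02),((655,355),(-100,-240),.02),((30,324),(-100,200),.02),((48,47),(80,185),.124),((264,60),(80,35),.124),((250,292),(-80,35),.124),((30,275),(-80,185),.124),((152,116),(30,110),.138)]),
 (S,(220,170),[((92,405),(100,-240),.02),((720,355),(100,200),.02),((491,235),(80,35),.124),((705,220),(80,185),.124),((662,75),(-80,185),.124),((470,90),(-80,35),.124),((590,165),(30,110),.138)])]
fits=[]
for d,o,l in L:
    W=np.array([ray(d,np.array(p)/4+o,z)[0][:2] for p,_,z in l]);P=np.array([q for _,q,_ in l])/1e3
    R,t=rigid(P,W);print("yaw",np.arctan2(R[1,0],R[0,0]),t, ((P@R.T+t-W)*1e3).round(1).tolist());fits.append((R,t,W,P))
R,t=rigid(np.vstack([f[3] for f in fits]),np.vstack([f[2] for f in fits]));print("all",np.arctan2(R[1,0],R[0,0]),t)
np.savez("fit.npz",R=R,t=t)
def loc(w): return ((np.array(w)[:2]-t)@R*1e3).round(1)
for nm,d,o,pts in(("T",T,(235,155),dict(green=((53,219),.125),knobtop=((189,207),.178),red=((491,328),.023),ptr=((402,320),.03),ptr0=((403,256),.03),collar=((407,187),.101),griptop=((413,161),.171))),
 ("S",S,(220,170),dict(green=((654,102),.125),knobtop=((531,54),.178),red=((247,194),.023),collar=((342,188),.1),griptop=((337,108),.171)))):
    for k,(p,z) in pts.items():
        w=ray(d,np.array(p)/4+o,z)[0];l=loc(w);e=l-[30,110]
        print(nm,k,w.round(4),l,"ang",np.arctan2(-e[1],-e[0]).round(3),"r",np.hypot(*e).round(1))
for k,v in dict(grip=(0,-.06),pivot=(.03,.11)).items(): print(k,R@np.array(v)+t)
for n,q in(("dome",0),):pass
E
```

```text
yaw -0.054362142262207924 [0.55358682 0.03198638] [[1.3, -3.1], [-2.6, -2.1], [-1.9, 2.0], [4.7, 4.1], [5.9, -4.5], [-2.0, -3.9], [-5.3, 5.1], [-0.1, 2.3]]
yaw -0.05481302494727118 [0.56726728 0.03139204] [[-2.1, -5.1], [-2.0, 5.4], [6.4, -2.3], [5.7, 4.7], [-3.8, 4.0], [-6.2, -6.6], [1.9, -0.1]]
all -0.05873896954517525 [0.55976137 0.03176076]
T green [0.525 0.202 0.125] [-44.6 167.9] ang -0.66 r 94.4
T knobtop [0.5244 0.1094 0.178 ] [-39.9  75.5] ang 0.458 r 78.0
T red [ 0.4622 -0.0862  0.023 ] [ -90.4 -123.5] ang 1.095 r 262.7
T ptr [ 0.4674 -0.0241  0.03  ] [-88.9 -61.2] ang 0.964 r 208.4
T ptr0 [ 0.512  -0.0252  0.03  ] [-44.3 -59.7] ang 1.158 r 185.3
T collar [ 0.549  -0.0262  0.101 ] [ -7.4 -58.5] ang 1.352 r 172.6
T griptop [ 0.5536 -0.0279  0.171 ] [ -2.6 -60. ] ang 1.381 r 173.1
S green [0.5304 0.2031 0.125 ] [-39.3 169.3] ang -0.708 r 91.2
S knobtop [0.5271 0.113  0.178 ] [-37.3  79.1] ang 0.43 r 74.1
S red [ 0.4699 -0.0851  0.023 ] [ -82.9 -121.9] ang 1.118 r 257.9
S collar [ 0.5566 -0.0236  0.1   ] [  0.1 -55.4] ang 1.392 r 168.1
S griptop [ 0.5538 -0.0249  0.171 ] [ -2.7 -56.9] ang 1.377 r 170.1
grip [ 0.55623906 -0.02813576]
pivot [0.59616721 0.1398099 ]
```

```bash
python3 - <<'E'
from h import *
T=pickle.load(open("top0.pkl","rb"));S=pickle.load(open("scene0.pkl","rb"))
P={"green":((53,219),(654,102)),"griptop":((413,161),(337,108)),"red":((491,328),(247,194)),"collar":((407,187),(342,188)),"pivot":((152,116),(590,165)),"knobtop":((189,207),(531,54)),"h80_35":((264,60),(491,235)),"h-80_35":((250,292),(470,90)),"h-80_185":((30,275),(662,75)),"b100-240":((660,80),(92,380))}
M=[d["intrinsics"]@np.c_[d["R"],d["t"]] for d in(T,S)]
for k,(a,b) in P.items():
    a=np.array(a)/4+(235,155);b=np.array(b)/4+(220,170)
    X=cv2.triangulatePoints(*M,a.reshape(2,1),b.reshape(2,1));X=(X[:3]/X[3]).ravel()
    def dp(d,p):
        u,v=p.round().astype(int);z=d["range_z"][v,u];
        return (d["R"].T@(np.linalg.inv(d["intrinsics"])@[p[0],p[1],1]*z-d["t"])).round(4)
    print(k,X.round(4),dp(T,a),dp(S,b))
E
```

```text
green [0.5259 0.2038 0.1209] [0.5251 0.202  0.1249] [0.5325 0.2024 0.1268]
griptop [ 0.5538 -0.0262  0.1712] [ 0.5539 -0.028   0.1696] [ 0.5492 -0.0244  0.1671]
red [ 0.4629 -0.0856  0.0166] [ 0.4619 -0.0858  0.0276] [ 0.4669 -0.085   0.0202]
collar [ 0.5503 -0.0243  0.0943] [ 0.5396 -0.0245  0.1573] [ 0.569  -0.025   0.1117]
pivot [0.5918 0.1409 0.129 ] [0.5896 0.1379 0.1378] [0.5977 0.1407 0.1346]
knobtop [0.525  0.1118 0.1762] [0.5242 0.1093 0.1792] [0.5291 0.1125 0.1796]
h80_35 [0.632  0.067  0.1133] [0.632  0.0676 0.114 ] [0.6368 0.0655 0.1181]
h-80_35 [0.4794 0.0787 0.1102] [0.4807 0.0771 0.0943] [0.4953 0.0774 0.1238]
h-80_185 [0.4904 0.2191 0.1145] [0.4897 0.217  0.1182] [0.3594 0.2636 0.0005]
b100-240 [ 0.638 -0.208  0.025] [ 0.643  -0.2131  0.0032] [ 0.631  -0.2078  0.017 ]
```

The two views agree on the grip axis at about (0.554, -0.026), pivot (0.5925, 0.141), yaw about -0.054, lever about +0.48 and green about -0.66 to -0.69. The green and knob radii come out at 91 and 74, against 90 and 70 given. I'll go above the knob at safe height first.

Emit:
{"method": "carry_out", "body": {
  "translation": [
    [-15,-14,0],
    [-33,-30,0],
    [-33,-30,0],
    [-33,-30,0],
    [-33,-30,0],
    [-33,-30,0],
    [-33,-30,0],
    [-33,-30,0],
    [-33,-30,0],
    [-33,-30,0],
    [-33,-30,0],
    [-33,-30,0],
    [-33,-30,0],
    [-33,-30,0],
    [-33,-30,0],
    [-10,-12,0],
    [0,0,0],
    [0,0,0],
    [0,0,0],
    [0,0,0]
  ],
  "yaw": [0,0,0,0,0,0,0,0,0,0,0,0,0,0,0,-0.13,-0.13,-0.13,-0.13,-0.13],
  "grip": [60,60,60,60,60,60,60,60,60,60,60,60,60,60,60,60,60,60,60,60],
  "squeeze": 30
}}

```text
clock: 2.6
position: [0.5262, 0.1089, 0.2562]
ee_rot: [0.654, -3.072, -0.0]
contact_force: [1.0, -0.3, -0.1]
grip_width: 0.701
```

```bash
cat >> h.py <<'E'
from scipy.spatial.transform import Rotation as Ro
def go(s,target,ang):
    "shift in tool axes (mm) to world target, and yaw to bring tool y to world angle ang"
    R=Ro.from_rotvec(s["ee_rot"]).as_matrix(); y=R[:,1]; a=np.arctan2(y[1],y[0])
    dy=(ang-a+np.pi/2)%np.pi-np.pi/2
    return "shift",(R.T@(np.array(target)-s["position"])*1e3).round(1),"ang",a.round(3),"yaw",(-dy).round(3)
E
python3 - <<'E'
from h import *
from cell import arm,viewer
s=arm.sense();print(s["clock"],s["position"],s["joints"],s["grip_width"]*85.4,Ro.from_rotvec(s["ee_rot"]).as_matrix()[:,2])
print(go(s,(.5265,.1105,.2556),2.0))
d=viewer.snapshot("scene");cv2.imwrite("pics/s1.png",cv2.resize(d["pixels"][100:300,200:440],None,fx=3,fy=3))
E
```

```text
2.6 [0.52624006 0.10885343 0.25617936] [-0.62207517  0.20507447  0.34480591  1.93043719 -0.08095412  1.01967531
  1.74891439] 59.87944897780123 [-3.67935434e-04 -4.53535204e-05 -9.99999931e-01]
('shift', array([-0.9,  1.4,  0.6]), 'ang', np.float64(1.99), 'yaw', np.float64(-0.01))
```

View pics/s1.png

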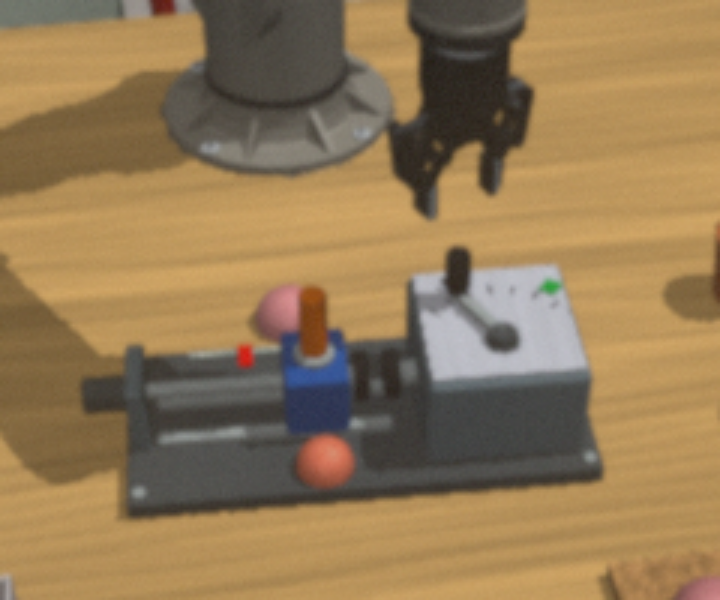

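The gripper (zoom about (460,170)) stands straight above the knob (458,270). I'll descend and close on it.

Emit:
{"method": "carry_out", "body": {
  "translation": [
    [-1,1,20],
    [0,0,25],
    [0,0,25],
    [0,0,15],
    [0,0,0],
    [0,0,0],
    [0,0,0],
    [0,0,0],
    [0,0,0],
    [0,0,0]
  ],
  "yaw": [0,0,0,0,0,0,0,0,0,0],
  "grip": [60,60,60,60,60,20,20,20,20,20],
  "squeeze": 25
}}

```text
clock: 3.9
position: [0.5277, 0.1113, 0.1721]
ee_rot: [-0.649, 3.073, 0.0]
contact_force: [-2.0, -0.3, 7.1]
grip_width: 0.271
```

```bash
python3 - <<'E'
from h import *
from cell import arm,viewer
s=arm.sense();print(s["clock"],s["position"],s["grip_width"]*85.4,s["contact_force"])
# arc rows
piv=np.array([.5925,.141]);p=s["position"][:2];v=p-piv;r=np.hypot(*v);a0=np.arctan2(v[1],v[0]);print("r",r,"lever",(a0+.054+np.pi+np.pi)%(2*np.pi)-np.pi)
d=viewer.snapshot("scene");cv2.imwrite("pics/s2.png",cv2.resize(d["pixels"][100:300,200:440],None,fx=3,fy=3))
# commanded steps: n rows each turning d about pivot, clockwise
R=Ro.from_rotvec(s["ee_rot"]).as_matrix()
for n in(8,10,12):
  th=-1.145/n
  c=piv+np.array([[np.cos(th),-np.sin(th)],[np.sin(th),np.cos(th)]])@v
  print(n,-th,R.T@np.r_[c-p,0]*1e3)
E
```

```text
3.9 [0.5277054  0.11130113 0.172141  ] 23.151277608813373 [-2.02665569 -0.33698891  7.05120967]
r 0.07127666461001046 lever 0.4837793773168326
8 0.143125 [-5.89403797e-01  1.01757119e+01  1.06828318e-03]
10 0.1145 [-3.55076026e-01  8.14898847e+00  7.11716060e-04]
12 0.09541666666666666 [-2.31127057e-01  6.79447211e+00  5.13572777e-04]
```

View pics/s2.png

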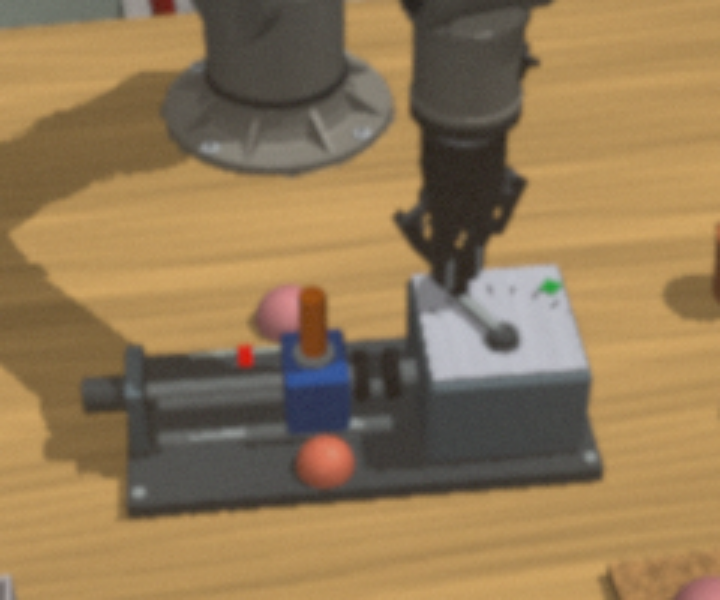

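The knob is held at radius 71 mm, matching the given 70. I'll swing it along the arc toward green in 10 rows and turn the tool with it.

Emit:
{"method": "carry_out", "body": {
  "translation": [
    [0,0,-3],
    [-0.4,8.1,0],
    [-0.4,8.1,0],
    [-0.4,8.1,0],
    [-0.4,8.1,0],
    [-0.4,8.1,0],
    [-0.4,8.1,0],
    [-0.4,8.1,0],
    [-0.4,8.1,0],
    [-0.4,8.1,0],
    [-0.4,8.1,0],
    [0,0,0],
    [0,0,0]
  ],
  "yaw": [0,0.115,0.115,0.115,0.115,0.115,0.115,0.115,0.115,0.115,0.115,0,0],
  "grip": [20,20,20,20,20,20,20,20,20,20,20,20,20]
}}

```text
clock: 5.58
position: [0.5374, 0.1874, 0.1737]
ee_rot: [-1.121, -2.932, 0.002]
contact_force: [-4.8, 3.0, -9.0]
grip_width: 0.275
```

```bash
python3 - <<'E'
from h import *
from cell import arm,viewer
s=arm.sense();print(s["clock"],s["position"],s["grip_width"]*85.4,s["contact_force"])
piv=np.array([.5925,.141]);v=s["position"][:2]-piv;print("r",np.hypot(*v),"lever",np.arctan2(v[1],v[0])+.054-np.pi)
for n,(x,y) in(("scene",(330,150)),("top",(230,150))):
    d=viewer.snapshot(n);cv2.imwrite(f"pics/{n}3.png",cv2.resize(d["pixels"][y:y+90,x:x+100],None,fx=6,fy=6,interpolation=cv2.INTER_CUBIC))
E
```

```text
5.575 [0.53744149 0.18738482 0.17369862] 23.44705657656448 [-4.84222071  2.99273469 -9.01798484]
r 0.07199299521373388 lever -0.6461027717984593
```

View pics/scene3.png

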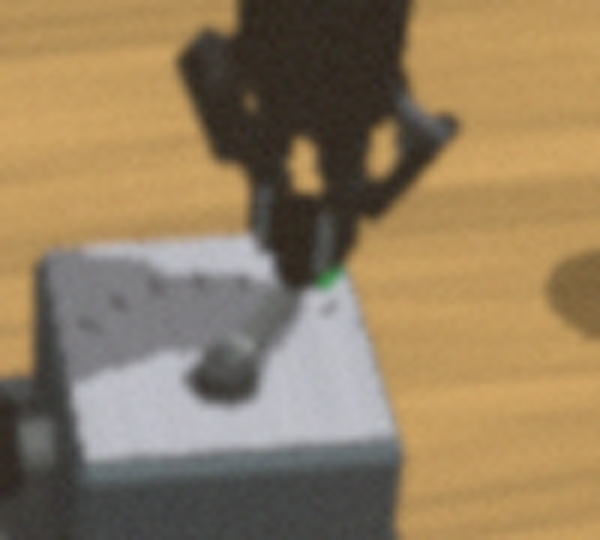

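View pics/top3.png

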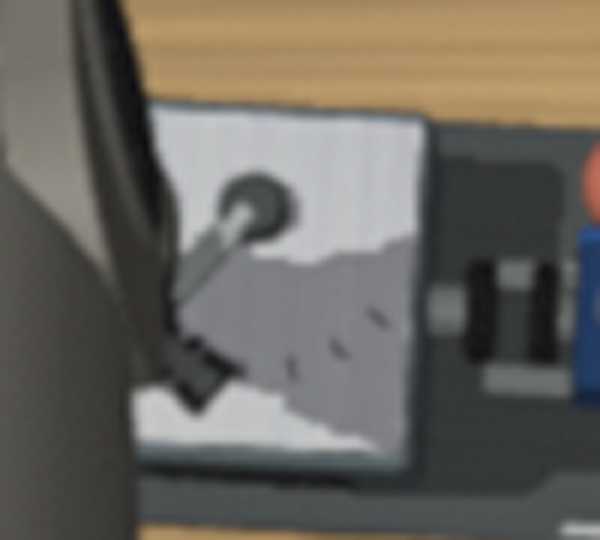

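The lever is at about -0.65 by the TCP, with green peeping out on the far side at about (330,278) in the scene zoom. The gripper hides the pointer, so I'll release, lift and move aside over the grip before looking.

Emit:
{"method": "carry_out", "body": {
  "translation": [
    [0,0,0],
    [0,0,0],
    [0,0,0],
    [0,0,-20],
    [0,0,-30],
    [0,0,-30]
  ],
  "yaw": [0,0,0,0,0,0],
  "grip": [50,60,60,60,60,60]
}}

```text
clock: 6.42
position: [0.5389, 0.1869, 0.2553]
ee_rot: [1.127, 2.932, -0.0]
contact_force: [-0.0, 0.5, 0.5]
grip_width: 0.699
```

```bash
python3 - <<'E'
from h import *
from cell import arm,viewer
s=arm.sense();print(s["clock"],s["position"],s["grip_width"]*85.4,s["contact_force"])
print(go(s,(.5545,-.0265,.2556),1.517))
for n,(x,y) in(("scene",(330,150)),):
    d=viewer.snapshot(n);pickle.dump(d,open("s4.pkl","wb"));cv2.imwrite(f"pics/{n}4.png",cv2.resize(d["pixels"][y:y+90,x:x+100],None,fx=6,fy=6,interpolation=cv2.INTER_CUBIC))
E
```

```text
6.425 [0.53888303 0.1868752  0.2553076 ] 59.68406764266222 [-0.01082637  0.48060769  0.45401676]
('shift', array([-154.5, -148. ,   -0.3]), 'ang', np.float64(0.837), 'yaw', np.float64(-0.68))
```

View pics/scene4.png

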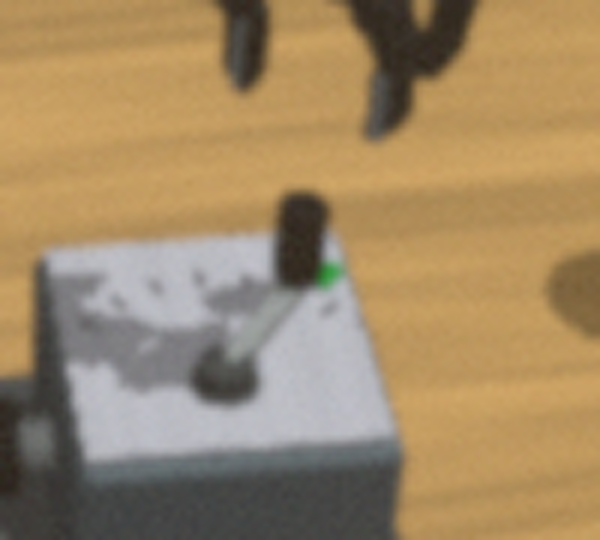

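Emit:
{"method": "carry_out", "body": {
  "translation": [
    [-24,-23,0],
    [-32,-31,0],
    [-32,-31,0],
    [-32,-31,0],
    [-34.5,-32,0],
    [0,0,0],
    [0,0,0],
    [0,0,0],
    [0,0,0],
    [0,0,0]
  ],
  "yaw": [0,0,0,0,0,-0.17,-0.17,-0.17,-0.17,0],
  "grip": [60,60,60,60,60,60,60,60,60,60]
}}

```text
clock: 7.72
position: [0.5545, -0.0266, 0.2544]
ee_rot: [0.086, 3.14, 0.0]
contact_force: [0.8, -0.5, 0.6]
grip_width: 0.7
```

```bash
python3 - <<'E'
from h import *
from cell import arm,viewer
s=arm.sense();print(s["clock"],s["position"],s["joints"],s["grip_width"]*85.4,s["contact_force"])
print(go(s,(.5545,-.0265,.2556),1.517))
d=viewer.snapshot("top");pickle.dump(d,open("t5.pkl","wb"));x,y=235,155;cv2.imwrite("pics/top5.png",cv2.resize(d["pixels"][y:y+100,x:x+190],None,fx=4,fy=4,interpolation=cv2.INTER_CUBIC))
d=viewer.snapshot("scene");pickle.dump(d,open("s5.pkl","wb"));x,y=220,150;cv2.imwrite("pics/scene5.png",cv2.resize(d["pixels"][y:y+125,x:x+190],None,fx=4,fy=4,interpolation=cv2.INTER_CUBIC))
E
```

```text
7.725 [ 0.55450742 -0.026571    0.25442241] [-0.52554034  0.25380481  0.5460833   1.90419513 -0.15342281  1.02411463
  1.6023938 ] 59.820995239692934 [ 0.78544672 -0.48328781  0.56952883]
('shift', array([ 0. ,  0.1, -1.2]), 'ang', np.float64(1.516), 'yaw', np.float64(-0.001))
```

View pics/top5.png

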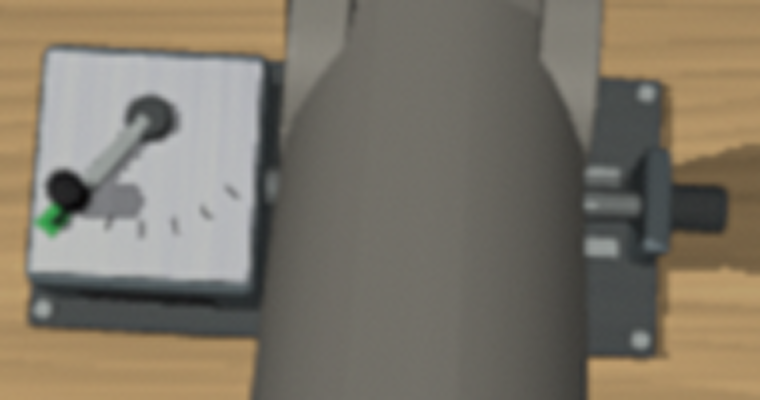

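View pics/scene5.png

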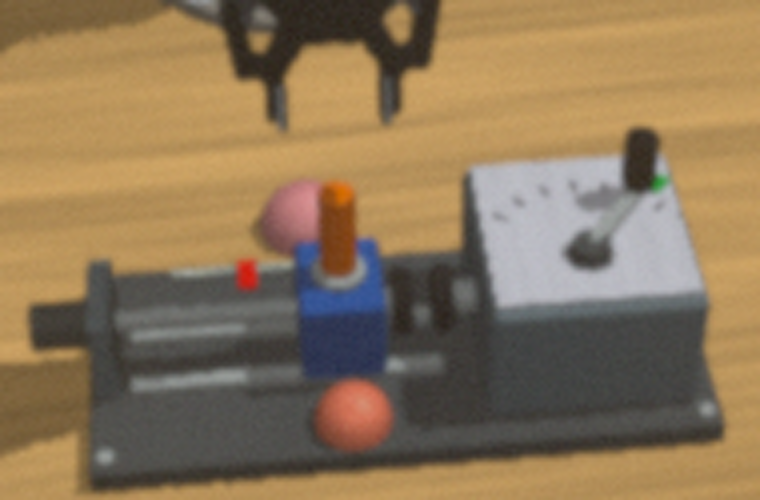

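```bash
python3 - <<'E'
from h import *
A=pickle.load(open("top0.pkl","rb"));d=pickle.load(open("t5.pkl","rb"))
f=lambda p:cv2.resize(p[175:225,238:285],None,fx=8,fy=8,interpolation=cv2.INTER_CUBIC)
B=d["pixels"]
cv2.imwrite("pics/top5z.png",np.hstack([f(A["pixels"]),f(B)]))
yaw=-.054;piv=np.array([.5925,.141])
for a in(-.55,-.6,-.65,-.7,-.75):
    th=np.pi+a+yaw
    for r,z in((.07,.18),(.09,.132),(.09,.125)): print(a,r,((proj(d,np.r_[piv+r*np.array([np.cos(th),np.sin(th)]),z])[0]-(238,175))*8).round(1),end=" ")
    print()
for nm,D in(("0",A),("5",d)):
    for c,s in blobs(D,(45,90,50),(85,255,255),(235,195,260,220)): print(nm,c,s,(c-(238,175)+.5)*8)
hsv=cv2.cvtColor(B,cv2.COLOR_BGR2HSV); m=(hsv[190:216,240:265,2]<45).astype(np.uint8)
n,l,s,c=cv2.connectedComponentsWithStats(m);i=1+s[1:,4].argmax();kc=c[i]+(240,190);w=ray(d,kc,.17)[0];v=w[:2]-piv;print("dark",kc,s[i],w,np.arctan2(v[1],v[0])-np.pi+.054,np.hypot(*v))
E
```

```text
-0.55 0.07 [120.3 219.8] -0.55 0.09 [108.5 295.3] -0.55 0.09 [112.2 298.3] 
-0.6 0.07 [111.2 213.2] -0.6 0.09 [ 97.2 287.1] -0.6 0.09 [101.  290.2] 
-0.65 0.07 [102.5 206.2] -0.65 0.09 [ 86.5 278.4] -0.65 0.09 [ 90.3 281.5] 
-0.7 0.07 [ 94.1 198.7] -0.7 0.09 [ 76.2 269.1] -0.7 0.09 [ 80.1 272.3] 
-0.75 0.07 [ 86.2 190.8] -0.75 0.09 [ 66.4 259.4] -0.75 0.09 [ 70.4 262.6] 
0 [247.70588235 209.73529412] [244 207   8   7  34] [ 81.64705882 281.88235294]
5 [247.71428571 209.28571429] [244 206   8   8  35] [ 81.71428571 278.28571429]
dark [252.03225806 202.79032258] [ 8  9  9  9 62] [0.53575856 0.18491835 0.17      ] -0.604690228618072 0.07175243904929776
```

View pics/top5z.png

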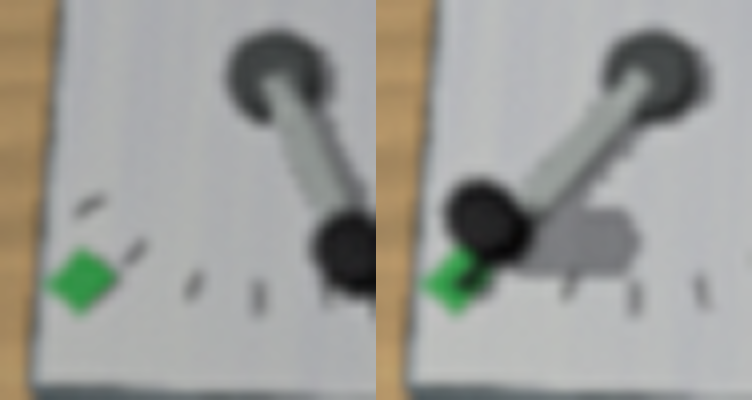

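In the top zoom (right half) the pointer tip is at about (477,282) and the green centre at (457,282). That is about 6 mm short, which the knob estimate confirms (-0.61 against -0.685). I'll go back, regrasp and move about 5 mm further at the knob.

Emit:
{"method": "carry_out", "body": {
  "translation": [
    [0,0,0],
    [0,0,0],
    [0,0,0],
    [0,0,0],
    [24,23,0],
    [32,31,0],
    [32,31,0],
    [32,31,0],
    [34.5,32,0],
    [0,0,10],
    [0,0,30],
    [0,0,30],
    [0,0,9],
    [0,0,0],
    [0,0,0],
    [0,0,0],
    [0,0,0],
    [0,0,0]
  ],
  "yaw": [0.17,0.17,0.17,0.17,0,0,0,0,0,0,0,0,0,0,0,0,0,0],
  "grip": [60,60,60,60,60,60,60,60,60,60,60,60,60,60,20,20,20,20]
}}

```text
clock: 10.07
position: [0.5392, 0.1872, 0.1762]
ee_rot: [1.127, 2.932, 0.002]
contact_force: [-1.4, -0.7, 7.0]
grip_width: 0.273
```

```bash
python3 - <<'E'
from h import *
from cell import arm,viewer
s=arm.sense();print(s["clock"],s["position"],s["grip_width"]*85.4,s["contact_force"])
E
```

```text
10.075 [0.53916934 0.18722211 0.17618436] 23.28693848964644 [-1.39453091 -0.69643535  7.01341491]
```

Emit:
{"method": "carry_out", "body": {
  "translation": [
    [0,2.5,0],
    [0,2.5,0],
    [0,0,0],
    [0,0,0],
    [0,0,0],
    [0,0,0],
    [0,0,-20],
    [0,0,-30],
    [0,0,-29],
    [-24,-26,0],
    [-32,-31,0],
    [-32,-31,0],
    [-32,-31,0],
    [-28,-39,0],
    [0,0,0],
    [0,0,0],
    [0,0,0],
    [0,0,0],
    [0,0,0]
  ],
  "yaw": [0.035,0.035,0,0,0,0,0,0,0,0,0,0,0,0,-0.18,-0.18,-0.18,-0.18,-0.03],
  "grip": [20,20,20,50,60,60,60,60,60,60,60,60,60,60,60,60,60,60,60]
}}

```text
clock: 12.45
position: [0.5311, -0.0256, 0.2544]
ee_rot: [0.084, 3.14, 0.0]
contact_force: [-0.1, -0.2, -0.1]
grip_width: 0.703
```

```bash
python3 - <<'E'
from h import *
from cell import arm,viewer
s=arm.sense();print(s["clock"],s["position"],s["grip_width"]*85.4,s["contact_force"])
print(go(s,(.5545,-.0265,.2556),1.517))
A=pickle.load(open("t5.pkl","rb"))
d=viewer.snapshot("top");pickle.dump(d,open("t6.pkl","wb"))
f=lambda p:cv2.resize(p[175:225,238:285],None,fx=8,fy=8,interpolation=cv2.INTER_CUBIC)
B=d["pixels"]
cv2.imwrite("pics/top6z.png",np.hstack([f(A["pixels"]),f(B)]))
piv=np.array([.5925,.141]);hsv=cv2.cvtColor(B,cv2.COLOR_BGR2HSV); m=(hsv[190:216,240:265,2]<45).astype(np.uint8)
n,l,s,c=cv2.connectedComponentsWithStats(m);i=1+s[1:,4].argmax();kc=c[i]+(240,190);w=ray(d,kc,.17)[0];v=w[:2]-piv;print("dark",kc,s[i],w,np.arctan2(v[1],v[0])-np.pi+.054,np.hypot(*v))
E
```

```text
12.45 [ 0.53112076 -0.02561499  0.25435924] 60.00298555263723 [-0.08784875 -0.18774536 -0.13359661]
('shift', array([-23.4,   0.4,  -1.2]), 'ang', np.float64(1.517), 'yaw', np.float64(0.0))
dark [250.17460317 201.01587302] [ 6  7 10  9 63] [0.54021601 0.18961128 0.17      ] -0.695013004814083 0.07139098100637005
```

View pics/top6z.png

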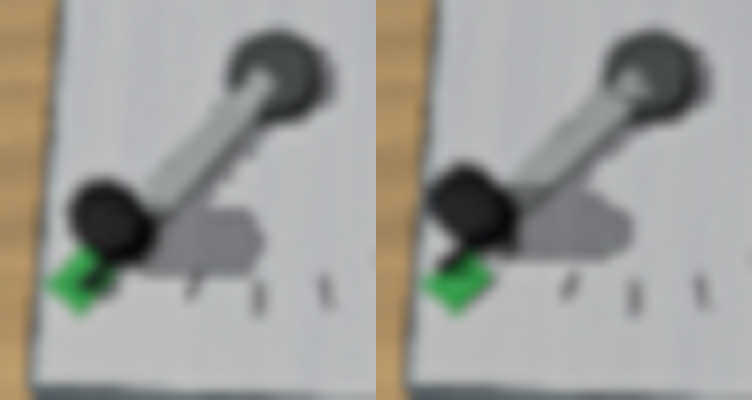

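In the right half the pointer now ends at about (450,267), on the green diamond centred at (457,282), which is roughly 3 mm past centre along the sweep. The knob estimate gives -0.695 against -0.685. Both are inside 8 mm, so I'll centre over the orange grip, descend and close.

Emit:
{"method": "carry_out", "body": {
  "translation": [
    [-12,0,0],
    [-11.4,0,0],
    [0,0,20],
    [0,0,35],
    [0,0,35],
    [0,0,24],
    [0,0,0],
    [0,0,0],
    [0,0,0],
    [0,0,0],
    [0,0,0],
    [0,0,0]
  ],
  "yaw": [0,0,0,0,0,0,0,0,0,0,0,0],
  "grip": [60,60,60,60,60,60,60,22,22,22,22,22],
  "squeeze": 60
}}

```text
clock: 14.0
position: [0.5553, -0.0268, 0.1416]
ee_rot: [0.085, 3.138, 0.001]
contact_force: [-0.7, -0.9, 6.3]
grip_width: 0.291
```

```bash
python3 - <<'E'
from h import *
from cell import arm,viewer
s=arm.sense();print(s["clock"],s["position"],s["grip_width"]*85.4,s["contact_force"])
R=Ro.from_rotvec(s["ee_rot"]).as_matrix();print(R.round(3))
for n,(x,y) in(("scene",(220,150)),("top",(235,155))):
    d=viewer.snapshot(n);pickle.dump(d,open(n[0]+"7.pkl","wb"));cv2.imwrite(f"pics/{n}7.png",cv2.resize(d["pixels"][y:y+125,x:x+190],None,fx=4,fy=4,interpolation=cv2.INTER_CUBIC))
E
```

```text
14.0 [ 0.55530223 -0.02683749  0.14155065] 24.83136840123453 [-0.6593674  -0.85306307  6.32569459]
[[-0.999  0.054  0.002]
 [ 0.054  0.999  0.   ]
 [-0.002  0.    -1.   ]]
```

View pics/scene7.png

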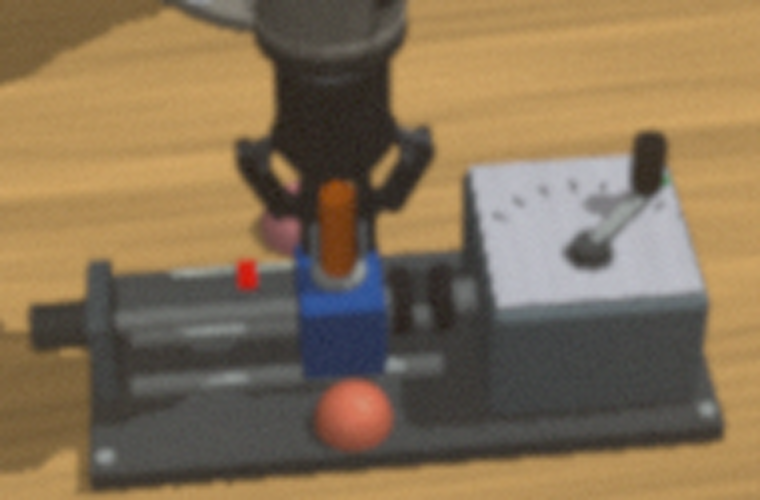

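View pics/top7.png

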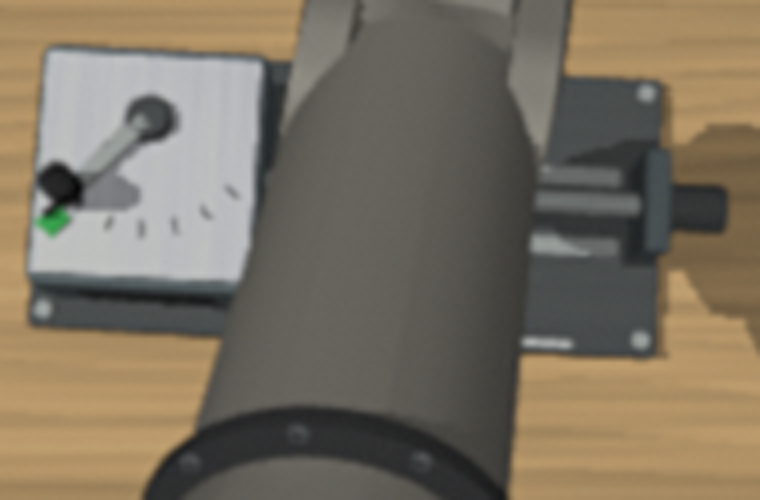

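The grip is held at 24.8 mm opening (26 dia) and the tailstock is still home. The lever pointer stays on green. Pointer-to-red along the bed measures 62.3 mm (top) and 64 mm (triangulated), so I'll draw 63 mm.

Emit:
{"method": "carry_out", "body": {
  "translation": [
    [0,-4,0],
    [0,-8,0],
    [0,-8,0],
    [0,-8,0],
    [0,-8,0],
    [0,-8,0],
    [0,-8,0],
    [0,-7,0],
    [0,-4,0],
    [0,0,0],
    [0,0,0],
    [0,0,0],
    [0,0,0]
  ],
  "yaw": [0,0,0,0,0,0,0,0,0,0,0,0,0],
  "grip": [22,22,22,22,22,22,22,22,22,22,22,22,22],
  "squeeze": 70
}}

```text
clock: 15.72
position: [0.5519, -0.0877, 0.1416]
ee_rot: [0.082, 3.139, 0.004]
contact_force: [-1.5, 11.0, 11.1]
grip_width: 0.287
```

```bash
python3 - <<'E'
from h import *
from cell import arm,viewer
s=arm.sense();print(s["clock"],s["position"],s["grip_width"]*85.4,s["contact_force"])
print("drawn",(s["position"][:2]-[.5553,-.0268])@[.054,.9985])
for n,(x,y) in(("scene",(220,150)),("top",(235,155))):
    d=viewer.snapshot(n);pickle.dump(d,open(n[0]+"8.pkl","wb"));cv2.imwrite(f"pics/{n}8.png",cv2.resize(d["pixels"][y:y+125,x:x+190],None,fx=4,fy=4,interpolation=cv2.INTER_CUBIC))
E
```

```text
15.725 [ 0.55191402 -0.08768752  0.14156438] 24.50091504859075 [-1.50021133 10.99728246 11.05953313]
drawn -0.060979028243336945
```

View pics/scene8.png

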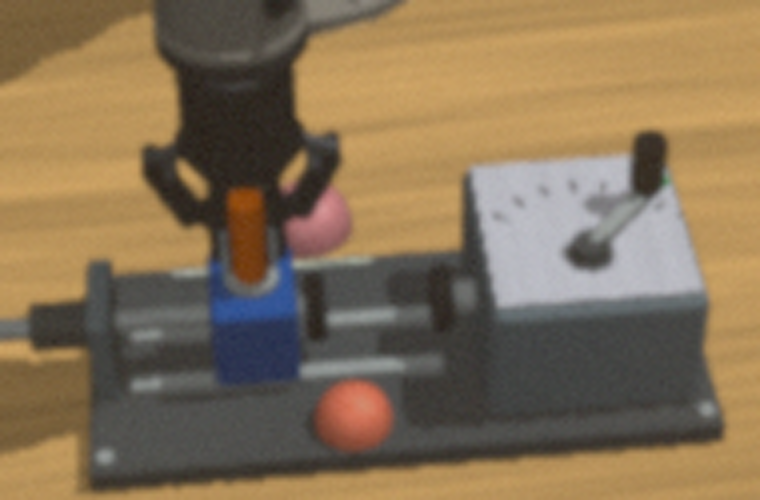

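View pics/top8.png

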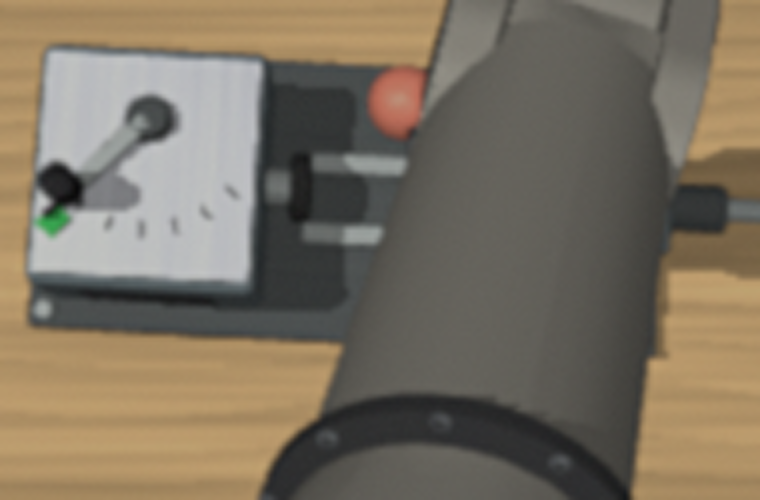

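The red mark and pointer are hidden in both views, by the gripper in the scene view and the arm in the top view. The travel can be checked through the blue block and grip in the scene view.

```bash
python3 - <<'E'
from h import *
ax=np.array([.054,.9985])
def meas(d,roi=(230,185,340,262)):
    o={}
    for nm,lo,hi in(("blue",(105,140,30),(125,255,255)),("orange",(6,180,60),(16,255,255))):
        b=max(blobs(d,lo,hi,roi),key=lambda q:q[1][4]); o[nm]=(b[0],b[1])
    return o
for f in("s5","s7","s8"):
    d=pickle.load(open(f+".pkl","rb"));print(f,{k:(v[0].round(1),v[1]) for k,v in meas(d).items()})
# manual corners: block far-face bottom-left/right (y=const line) in zoom (4x, offset 220,150)
s8=pickle.load(open("s8.pkl","rb"));s7=pickle.load(open("s7.pkl","rb"))
def P(p,z): return ray(s8,np.array(p)/4+(220,150),z)[0][:2]
for nm,a,b,z in(("lowR",(384,372),(298,379),.03),("lowL",(303,375),(217,382),.03),("topR",(385,309),(299,316),.096),("topL",(303,313),(217,320),.096),("griptop",(338,186),(246,193),.171)):
    print(nm,(P(b,z)-P(a,z))@ax)
# predicted scene pixels: local shift of 63 mm from 0 for grip top
g=np.array([.5545,-.0265])
for k in(0,.06,.063,.066): print(k,(proj(s8,np.r_[g-k*ax,.171])[0]-(220,150))*4)
E
python3 - <<'E'
import sys;sys.path.insert(0,'.')
import os;os.chdir('.')
from h import *
f=lambda n:cv2.resize(pickle.load(open(n,"rb"))["pixels"][190:250,260:330],None,fx=8,fy=8,interpolation=cv2.INTER_CUBIC)
cv2.imwrite("pics/s78a.png",f("s7.pkl"))
g=cv2.resize(pickle.load(open("s8.pkl","rb"))["pixels"][190:250,240:310],None,fx=8,fy=8,interpolation=cv2.INTER_CUBIC);cv2.imwrite("pics/s78b.png",g)
E
```

```text
s5 {'blue': (array([306.2, 223.7]), array([295, 211,  21,  19, 138], dtype=int32)), 'orange': (array([304. , 206.1]), array([301, 195,   7,  23, 149], dtype=int32))}
s7 {'blue': (array([306.2, 224.4]), array([295, 214,  21,  16, 142], dtype=int32)), 'orange': (array([303.9, 205.7]), array([300, 195,   9,  23, 168], dtype=int32))}
s8 {'blue': (array([284. , 225.7]), array([273, 214,  20,  17, 143], dtype=int32)), 'orange': (array([281.4, 207.4]), array([277, 197,   9,  23, 175], dtype=int32))}
lowR -0.06062923752058402
lowL -0.06034852801974922
topR -0.05862191599399006
topL -0.05830848750399872
griptop -0.0616779077518462
0 [334.72753209 188.95791225]
0.06 [245.04964136 195.27315043]
0.063 [240.54967521 195.59004412]
0.066 [236.04817268 195.90704601]
```

View pics/s78b.png

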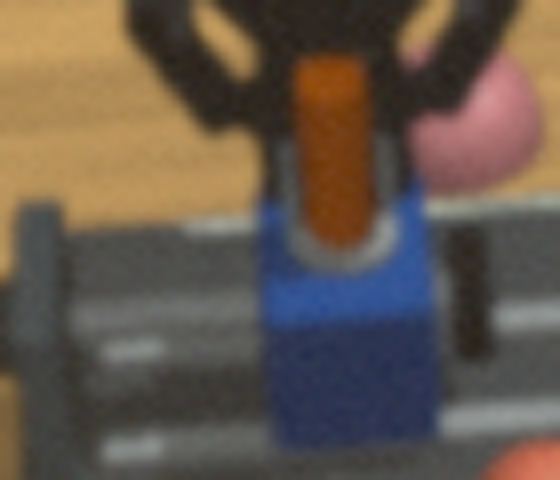

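View pics/s78a.png

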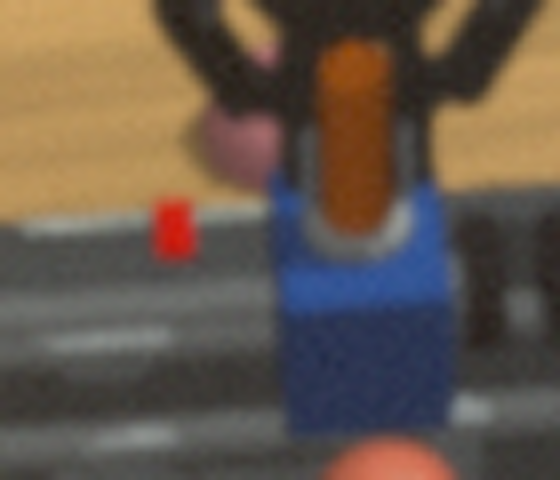

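```bash
python3 - <<'E'
from h import *
T=pickle.load(open("top0.pkl","rb"));S=pickle.load(open("scene0.pkl","rb"))
yaw=-.054;ax=np.array([-np.sin(yaw),np.cos(yaw)])
I=T["pixels"].astype(float)
# red weights
r=np.clip(I[...,2]-np.maximum(I[...,0],I[...,1])-40,0,None);r[:230]=0;r[246:]=0;r[:,:350]=0;r[:,366:]=0
v,u=np.mgrid[:400,:640];c=np.array([(r*u).sum(),(r*v).sum()])/r.sum();w=ray(T,c,.023)[0];print("red top",c,w,w[:2]@ax)
R=S["pixels"].astype(float);r=np.clip(R[...,2]-np.maximum(R[...,0],R[...,1])-40,0,None);m=np.zeros_like(r);m[212:225,274:288]=1;r*=m
c2=np.array([(r*u).sum(),(r*v).sum()])/r.sum();w2=ray(S,c2,.023)[0];print("red scene",c2,w2,w2[:2]@ax)
g=I.min(2)
for row in range(221,236):
    seg=g[row,327:345];k=np.clip(seg-np.median(seg)-15,0,None)
    if k.sum()>30:
        x=(k*np.arange(327,345)).sum()/k.sum();q=ray(T,(x,row),.03)[0];print(row,x.round(2),(q[:2]@ax).round(4), "d",(w[:2]@ax-q[:2]@ax).round(4))
print("grip",np.array([.5545,-.0265])@ax, "cross (scene) collar/grip", )
for row in range(197,216,3):
    pass
# grip top in scene/top with same method: tcp-based grip
print("tcp at grasp",np.array([.5553,-.0268])@ax,"now",np.array([.5519,-.0877])@ax)
E
```

```text
red top [357.3781106  236.43387097] [ 0.46382162 -0.08516143  0.023     ] -0.060003095134477824
red scene [281.31597122 218.03769784] [ 0.46764597 -0.08618466  0.023     ] -0.06081842495515545
221 334.97 0.0044 d -0.0644
222 334.95 0.0043 d -0.0643
223 334.92 0.0043 d -0.0643
224 334.92 0.0041 d -0.0641
225 334.91 0.004 d -0.064
226 334.85 0.0041 d -0.0641
227 334.76 0.0042 d -0.0642
228 334.66 0.0043 d -0.0643
229 334.61 0.0044 d -0.0644
230 334.64 0.0042 d -0.0642
231 334.6 0.0041 d -0.0641
232 334.46 0.0044 d -0.0644
233 334.33 0.0046 d -0.0646
234 334.29 0.0046 d -0.0646
235 334.28 0.0045 d -0.0645
grip 0.0034670774356992916 cross (scene) collar/grip
tcp at grasp 0.003210693737282307 now -0.05778404642053394
```

The sub-pixel fit gives a needed draw of about 64 mm. It is now about 60.7 (TCP 61.0, image 60.2), so I'll add 3.5 mm.

Emit:
{"method": "carry_out", "body": {
  "translation": [
    [0,-2,0],
    [0,-1.5,0],
    [0,0,0],
    [0,0,0],
    [0,0,0],
    [0,0,0],
    [0,0,0],
    [0,0,0],
    [0,0,0]
  ],
  "yaw": [0,0,0,0,0,0,0,0,0],
  "grip": [22,22,22,22,22,22,22,22,22]
}}

```text
clock: 16.95
position: [0.5517, -0.0911, 0.1416]
ee_rot: [0.082, 3.139, 0.004]
contact_force: [-2.7, 12.0, 9.9]
grip_width: 0.287
```

```bash
python3 - <<'E'
from h import *
from cell import arm,viewer
s=arm.sense();print(s["clock"],s["position"],s["grip_width"]*85.4,s["contact_force"],abs(s["qd"]).max())
ax=np.array([.054,.9985]);print("drawn tcp",(s["position"][:2]-[.5553,-.0268])@ax)
d=viewer.snapshot("scene");s7=pickle.load(open("s7.pkl","rb"))
def cen(D,lo,hi): 
    b=max(blobs(D,lo,hi,(230,185,340,262)),key=lambda q:q[1][4]);return b[0]
for nm,lo,hi,z in(("orange",(6,180,60),(16,255,255),.14),("blue",(105,140,30),(125,255,255),.07)):
    a,b=cen(s7,lo,hi),cen(d,lo,hi);print(nm,b-a,(ray(d,b,z)[0]-ray(d,a,z)[0])[:2]@ax)
cv2.imwrite("pics/scene9.png",cv2.resize(d["pixels"][150:275,220:410],None,fx=4,fy=4,interpolation=cv2.INTER_CUBIC))
d=viewer.snapshot("top");cv2.imwrite("pics/top9z.png",cv2.resize(d["pixels"][175:225,238:285],None,fx=10,fy=10,interpolation=cv2.INTER_CUBIC))
E
```

```text
16.95 [ 0.55172562 -0.09111642  0.14156603] 24.529740463853138 [-2.7168314  11.96327402  9.90566156] 0.001926596780621969
drawn tcp -0.0644129599609017
orange [-23.78410915   1.74043606] -0.0646413074789701
blue [-23.3531595    1.34944804] -0.0655700648067408
```

View pics/scene9.png

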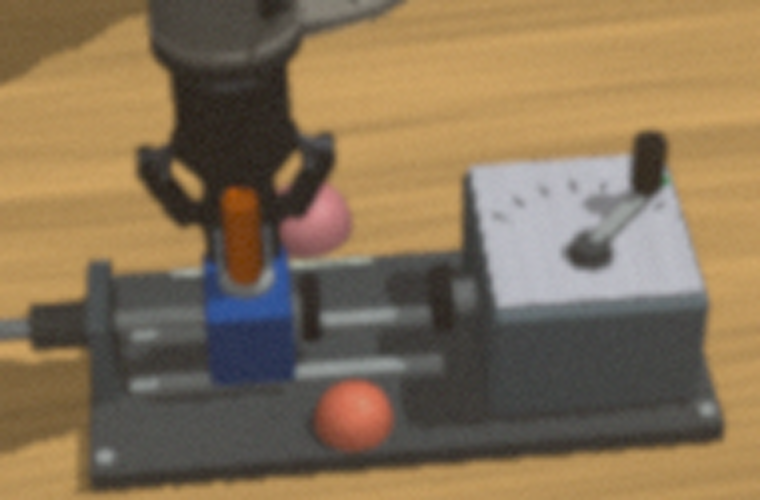

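View pics/top9z.png

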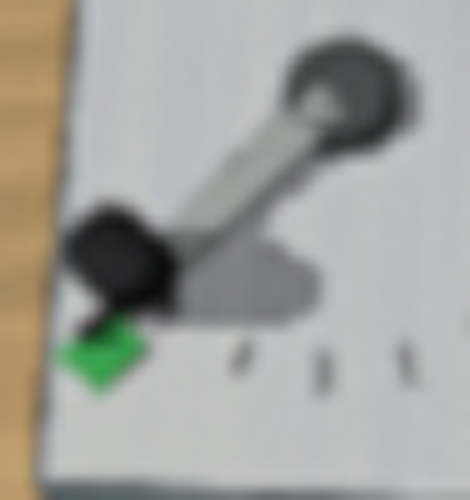

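Travel is now 64.4 (TCP) and 64.6 (image), against 64.3 needed. The lever pointer still cuts into the green patch at about (92,330) in the zoom. I'll check its offset numerically before handing in.

```bash
python3 - <<'E'
from h import *
A=pickle.load(open("top0.pkl","rb"));piv=np.array([.5925,.141])
ang=lambda w:np.arctan2(w[1]-piv[1],w[0]-piv[0])-np.pi+.054
I0=A["pixels"].astype(float);v,u=np.mgrid[:400,:640]
g=np.clip(I0[...,1]-np.maximum(I0[...,0],I0[...,2])-10,0,None);g[:203]=0;g[218:]=0;g[:,:240]=0;g[:,258:]=0
c=np.array([(g*u).sum(),(g*v).sum()])/g.sum();w=ray(A,c,.125)[0];print("green",c,w,ang(w),np.hypot(*(w[:2]-piv)))
for f in("t5","t6","t7","t8"):
    I=pickle.load(open(f+".pkl","rb"))["pixels"].astype(float)
    D=np.clip(I0.max(2)-I.max(2)-25,0,None)
    # all darkened pixels, per radius around pivot at z .132
    W=ray(A,np.c_[u[195:222,240:270].ravel(),v[195:222,240:270].ravel()],.132)
    wt=D[195:222,240:270].ravel();r=np.hypot(*(W[:,:2]-piv).T);an=np.arctan2(W[:,1]-piv[1],W[:,0]-piv[0])-np.pi+.054
    for a,b in((.084,.088),(.088,.092),(.092,.097)):
        k=(r>a)&(r<b)&(an<-.4)&(an>-1.0);print(f,a,"wt",wt[k].sum().round(),"ang",((wt*an)[k].sum()/max(wt[k].sum(),1)).round(3))
E
```

```text
green [247.67291    209.60484239] [0.52543024 0.20344403 0.125     ] -0.6956972265320183 0.09163847824317119
t5 0.084 wt 197.0 ang -0.65
t5 0.088 wt 224.0 ang -0.648
t5 0.092 wt 23.0 ang -0.63
t6 0.084 wt 402.0 ang -0.763
t6 0.088 wt 160.0 ang -0.739
t6 0.092 wt 14.0 ang -0.743
t7 0.084 wt 362.0 ang -0.76
t7 0.088 wt 142.0 ang -0.741
t7 0.092 wt 5.0 ang -0.731
t8 0.084 wt 361.0 ang -0.759
t8 0.088 wt 139.0 ang -0.741
t8 0.092 wt 5.0 ang -0.739
```

The lever offset is about 1–5.5 mm depending on the estimate, with a limit of 8. The earlier pose was about 4–7 mm on the other side. The tailstock is still and held with 12 N of spring load, so I'm handing in.

```bash
python3 - <<'E'
from cell import hand_in
print(hand_in())
E
```

```text
the job is handed in; nothing more can be done
None
```

I set the lever to idle first, in two moves because the first stopped about 6 mm short. Then I gripped the orange post and drew the tailstock out. I handed the job in at about 17 s, still holding the grip.

- **Tailstock:** it is drawn 64.4 mm by the TCP and 64.6–65.6 mm by image. The top view puts the red mark about 64.3 mm from the pointer's home position. The arm was standing still, with about 12 N of spring load on the tool and the jaws on the post (24.5 mm opening). At the end the gripper and arm hid the white pointer and the red mark, so I checked their alignment only by this travel, not by seeing it.
- **Lever:** its pointer lies on the green mark, slightly past centre. My estimates disagree: knob position about 0–1 mm, pointer in the zoomed picture 3–4 mm, darkened pixels 4–5.5 mm. All are inside the 8 mm limit. A rough reading of the arm's line gave about 5 mm off in the other direction; I discounted it because the shadow beside the arm biases it.
- **Bystanders:** the arm touched none of them, and those in view looked unmoved. I did not measure them again at the end.

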